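# Stock check with a reader wand

### The arm

A 7-joint arm with a two-finger parallel gripper is mounted at the origin on a cart in front of the work surface, level with it; the furniture and walls round the work are solid. World frame = base frame: x ahead of the robot, y to its left, z up, the work surface at z = 0. Lengths are in m, angles in degrees, forces in N, time in s.
With the tool pointing down it reaches from about 0.425 to 0.875 m from the base axis. Payload 4.7 kg.
Tool frame: the origin (TCP) lies at the very end of the fingers, on their centre line; the grasp point (between the pads) lies env.grip_point_offset behind it (env.grip_point_offset is the distance from the TCP to the grasp point, in m); z points along the fingers, y is the direction in which the jaws open and shut (so a half turn about z gives the same grasp; the last joint's range is limited). The gripper opens to 87 mm and grips with 3 to 60 N. Pads are 19 mm wide; open, the fingers measure 117 mm over their backs; the gripper's body (75 mm by 190 mm) begins 51 mm behind the grasp point.
Start: joints at [76.897, 18.392, -4.016, 83.108, 1.295, 78.541, -3.26], TCP at [0.156, -0.631, 0.223] pointing down, gripper open.
Joint ranges: [-163.93, 163.93], [-17.29, 119.83], [-79.2, 71.16], [3.27, 140.29], [-89.18, 269.18], [5.43, 117.66], [-154.24, 154.24]. Speed limits (degrees/s): [147.25, 147.25, 180, 180, 180, 180, 180].

### API

Orientations are given as [roll, pitch, yaw] about the fixed x, y, z axes, in that order (R = Rz(yaw) Ry(pitch) Rx(roll)).
In Python, from cell import env gives the robot as it stands.
- The arm moves only by the tool send_rows, never from a script. Its argument "plan" is a list of rows, each a list of 7 numbers: the finger opening in mm, from 0 to 87, then the shift along the tool's x, y, z in mm, then the turn, a rotation vector about the tool's x, y, z in rad. A call has 1 to 12 rows; each row shifts and turns the commanded pose from where the row before left it, along the tool's axes as they then stand; what a row does not reach is not made up. A row lasts 1/10 s, in which the tool goes at most 50 mm and 8.59 degrees, less where a joint would pass 70% of its speed; a pose out of reach is approached as far as the arm can. A call is refused whole if a number of a shift passes 50 or a number of a turn 0.15, either way. A call with a gripper value outside its range is refused whole. The fingers move at their own pace and stop on an object; "grip_force" is the grip in N (left out, the last holds). Time passes only in rows, so rows that do not move let the fingers close. It gives the time, the measured TCP pose, the force and the opening at its end, in the units of the state.
- env.get_obs(): the state, without advancing time (a new reading comes with each control period).
- env.read_camera(name): name is "scene" or "top" or "wrist"; returns the picture (480x640x3 uint8, red, green, blue); there is no depth.
- env.get_calibration(name): a dict with "fx", "fy", "cx", "cy" (pixels), "extrinsics" (4x4, takes a point from camera to world coordinates). Camera axes: x right, y down, z forward; pixel columns grow to the right and rows downward; lengths in m; the calibration is good to about 2 mm. A picture is of the moment at which its call begins: read the wrist's pose just before it. get_calibration takes no time and is no camera call; for the wrist camera it gives the pose at the moment of the call.
- env.sign_off(): hands the job in, once; it reports no verdict.
Trained networks look in the newest picture that a camera, given by its name, has taken for a name from the list of things; names that differ only in an ending like _2 or _b are one class to them, and where a whole thing is asked for, a point or a joint stands for the part that bears it (a point fixed in the world has none). Each returns a list of dicts, best first, with "confidence" (0 to 1); they miss things now and then, are a little off and sometimes report something else, mostly with a low value. They report only what shows in the picture. A call takes as long as a camera call. They do not tell look-alikes from the thing itself.
- env.regions_of(camera, query): "region" (480x640 bool, what is visible of it) and "rect" ([left, top, right, bottom] in pixels, round what is visible of it).
The state is a dict: "time_s": time; "qpos": joint angles; "joint_velocities": joint speeds; "effort": joint torques, N m; "tool_pos": TCP position; "tool_rot": TCP orientation; "force": force on the tool from outside, world axes, zero at the start; "wrist_torque": the same for the moment, N m; "grip_width": finger opening in m.
Only numpy, scipy, OpenCV 4.12 (cv2) and the standard library are available. Lean on these libraries where they do the work, as an engineer would, in place of code of your own. Each camera call takes 0.05 s, during which the arm holds its last target. There are 200 camera calls.

### The job

Do the pantry's stock check: take the reader wand out of its stand and, keeping it upright, press its steel tip for a moment onto the middle of the round steel pad on the tag in front of the tall sugar jar, and then onto the pad of the tag in front of the short olive jar. Then put the wand back upright in its stand and let go.

Things in the scene. Friction and masses are not known exactly. Their poses are not given: they have to be found in the camera images.
- wand: loose round reader wand, tip down in its stand, 0.15 kg, 153 mm long. Origin: end of its steel tip; z up along the wand. From the tip: steel nose 0 to 45 mm (10 mm wide, 14 at its root), black guard disc 45 to 53 mm (56 mm wide), grey handle 53 to 153 mm (26 mm wide; grip it about 115 mm above the tip). Yaw does not matter
- stand: the wand's fixed stand, a round grey post 72 mm wide and 62 mm high (foot 94 mm), with a 32 mm wide well in its top, well floor 5 mm above the worktop. Seated, the wand's nose hangs in the well and its guard disc rests on the flat top, tip 17 mm above the worktop. Origin: centre of the underside, on the worktop; z up
- sugar_tag: stock tag in front (robot's side) of the tall sugar jar, a clear jar of white sugar with a flat pale lid, 92 mm wide and 167 mm high; fixed grey plate 70x80x12 mm with a round sprung steel pad, 26 mm wide, in its middle, top 24 mm above the worktop, giving 5 mm under 4 N. Origin: under the pad's middle, on the worktop; z up. Of three like tags, the jar 110 mm behind tells which
- olives_tag: stock tag in front (robot's side) of the short olive jar, a clear jar of green olives with a dark lid, 71 mm wide and 110 mm high; fixed grey plate 70x80x12 mm with a round sprung steel pad, 26 mm wide, in its middle, top 24 mm above the worktop, giving 5 mm under 4 N. Origin: under the pad's middle, on the worktop; z up. Of three like tags, the jar 110 mm behind tells which
There are look-alikes about, which are no part of the job. Leave any blue look-alike of the olives_tag alone.

How it is judged (in metres and radians):
On the way, in this order (a step that is already met when the one before it is completed fails the run):
1. the held wand's tip presses the middle of the pad in front of the sugar jar (within 14 mm, at least 0.5 N) for 0.2 s (contact force between wand and sugar_tag above 0.5 N and horizontal distance between wand and sugar_tag below 0.014 m and contact force between the fingers and wand above 0.5 N), for 0.2 s.
2. the held wand's tip presses the middle of the pad in front of the olive jar (within 14 mm, at least 0.5 N) for 0.2 s (contact force between wand and olives_tag above 0.5 N and horizontal distance between wand and olives_tag below 0.014 m and contact force between the fingers and wand above 0.5 N), for 0.2 s.
At the end, for the whole second after the job is handed in: the wand stands upright (within 10 degrees) and at rest in its stand, nose in the well and guard disc on the stand's top (tip within 17 mm of the stand's axis sideways, its height within 6 mm of seated), released (horizontal distance between wand and stand below 0.017 m and z of wand in the frame of stand between 0.011 and 0.023 m and angle between wand's own z axis and vertical below 0.17 rad and linear speed of wand below 0.02 m/s); the robot touches nothing.
It fails at once if the wand is tipped more than 30 degrees from upright (angle between wand's own z axis and vertical above 0.52 rad).
It also fails if it takes over 64 s, if anything falls off the work surface, if the arm or the gripper's body presses on something with over 40 N, if the wrist force passes 120 N, or if a joint passes its speed limit or range.

## Working session

There is one attempt and no reset: what is moved stays moved. The work goes in short steps, Python scripts to look and compute and a tool call to move; the robot and the scene stay as the last step left them, time stands still between calls to the robot, and variables do not carry over. Pictures are saved under pics/ and viewed, about 8 in all and at most 12, crops included, and the job is handed in when it is done.

Besides the shell and the picture viewer there is one more tool, called after "Call:" as name(argument=value, ...) on one line, values as JSON. send_rows: Moves the arm, as the interface text tells. Its arguments: {"type":"object","properties":{"plan":{"type":"array"},"grip_force":{"type":"number"}},"required":["plan"]}

```bash
ls; mkdir -p pics; python3 - <<'E'
from cell import env
import cv2, numpy as np
o=env.get_obs(); print(o['time_s'],o['tool_pos'],o['tool_rot'],o['grip_width'],env.grip_point_offset)
for c in ['scene','top']:
    im=env.read_camera(c); cv2.imwrite(f'pics/{c}0.png',im[:,:,::-1])
    k=env.get_calibration(c); print(c,k['fx'],k['cx'],k['cy'],np.round(k['extrinsics'],3).tolist())
    for q in ['wand','stand','sugar_tag','olives_tag']:
        for r in env.regions_of(c,q): print(c,q,round(r['confidence'],2),r['rect'],r['region'].sum())
print(env.get_obs()['time_s'])
E
```

```text
pics
0.0 [ 0.15608193 -0.63038047  0.22142483] [-1.79885615e+02  5.71589072e-03  1.39121522e+01] 0.08722452530530375 0.0187
scene 565.8429078365244 321.98841071987613 246.2821757795905 [[-0.842, -0.418, 0.341, 0.023], [-0.539, 0.645, -0.542, 0.645], [0.006, -0.64, -0.768, 1.056], [0.0, 0.0, 0.0, 1.0]]
scene wand 0.86 [194.9, 324.2, 227.3, 377.1] 932
scene stand 0.79 [191.6, 356.8, 240.9, 400.9] 1274
scene sugar_tag 0.73 [362.5, 190.3, 403.1, 221.8] 684
scene olives_tag 0.94 [326.7, 230.7, 365.2, 268.6] 830
scene olives_tag 0.7 [392.2, 133.7, 421.3, 160.1] 509
top 573.9063893677873 329.0491074836782 253.12037954795977 [[-0.028, -0.997, 0.073, 0.345], [-1.0, 0.027, -0.015, -0.077], [0.013, -0.074, -0.997, 1.668], [0.0, 0.0, 0.0, 1.0]]
top wand 0.58 [167.7, 238.3, 192.5, 259.5] 369
top wand 0.58 [169.6, 234.8, 201.3, 267.9] 495
top stand 0.9 [171.4, 234.9, 202.6, 266.5] 483
top sugar_tag 0.61 [382.9, 252.2, 412.5, 276.2] 664
top olives_tag 0.63 [461.5, 225.8, 494.4, 254.3] 661
top olives_tag 0.56 [325.9, 249.8, 349.1, 276.0] 665
0.5
```

View pics/scene0.png

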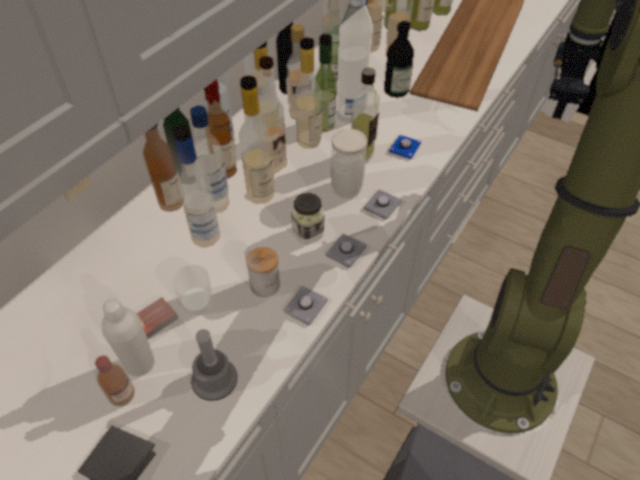

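View pics/top0.png

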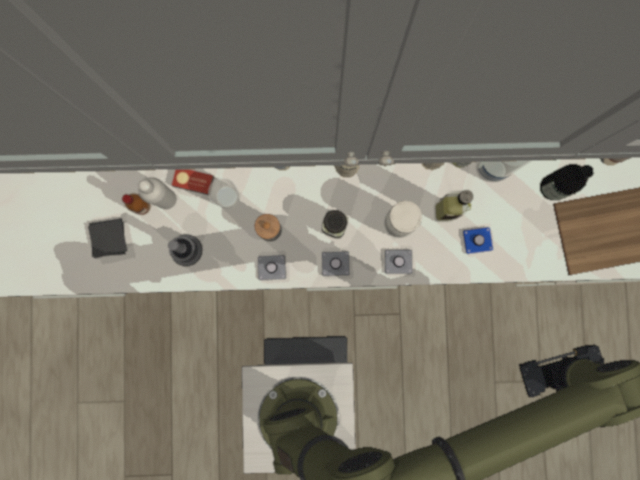

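The scene view shows three grey tags: (306,305) before the orange-lid jar, (346,250) before the dark-lid olive jar at (308,216), and (382,204) before the pale-lid tall sugar jar at (348,162). A blue tag sits at (405,147). The top view shows the same tags at (272,266), (336,263), (398,261) and (478,240). The wand and stand are at scene (212,370), top (184,250). By the jars behind them, (398,261) is the sugar tag and (336,263) the olives tag. I'll confirm with a crop and measure.

```bash
cat > h.py <<'E'
from cell import env
import cv2, numpy as np
def ray(c,uv,z,k=None):
    k=k or env.get_calibration(c); T=np.array(k['extrinsics'])
    d=T[:3,:3]@[(uv[0]-k['cx'])/k['fx'],(uv[1]-k['cy'])/k['fy'],1]; p=T[:3,3]
    return p+d*(z-p[2])/d[2]
def proj(c,P,k=None):
    k=k or env.get_calibration(c); T=np.linalg.inv(k['extrinsics']); q=T[:3,:3]@P+T[:3,3]
    return np.array([k['fx']*q[0]/q[2]+k['cx'],k['fy']*q[1]/q[2]+k['cy']])
E
python3 - <<'E'
from h import *
S=cv2.imread('pics/scene0.png');T=cv2.imread('pics/top0.png')
a=cv2.resize(S[120:330,240:440],None,fx=2.8,fy=2.8,interpolation=3)
b=cv2.resize(T[180:290,150:510],None,fx=2,fy=2,interpolation=3)
cv2.imwrite('pics/c1.png',a[:, :])
for c,l in [('top',dict(other=(272,267),olv=(336,264),sug=(398.5,261.5))),('scene',dict(other=(306,301),olv=(346.5,246),sug=(382.5,201)))]:
    for n,uv in l.items(): print(c,n,np.round(ray(c,uv,.024),3))
for c in ['scene','top']:
    env.read_camera(c)
    for q,z in [('sugar_tag',.012),('olives_tag',.012),('stand',.031)]:
        for r in env.regions_of(c,q):
            m=np.argwhere(r['region']).mean(0)[::-1]; print(c,q,round(r['confidence'],2),m.round(1),np.round(ray(c,m,z),3))
    for r in env.regions_of(c,'wand'): 
        x=r['rect']; print(c,'wand',x,r['confidence'])
E
```

```text
top other [0.431 0.063 0.024]
top olv [ 0.434 -0.121  0.024]
top sug [ 0.436 -0.3    0.024]
scene other [0.426 0.068 0.024]
scene olv [ 0.433 -0.115  0.024]
scene sug [ 0.433 -0.293  0.024]
scene sugar_tag 0.94 [381.6 204.3] [ 0.434 -0.292  0.012]
scene olives_tag 0.85 [404.1 146.7] [ 0.489 -0.524  0.012]
scene olives_tag 0.59 [345.  250.4] [ 0.433 -0.11   0.012]
scene stand 0.76 [213.1 382.1] [0.47  0.33  0.031]
scene wand [196.9, 325.8, 228.8, 377.1] 0.58
top sugar_tag 0.69 [398.6 261.5] [ 0.437 -0.302  0.012]
top olives_tag 0.77 [478.  240.4] [ 0.492 -0.536  0.012]
top stand 0.62 [189.5 252. ] [0.479 0.296 0.031]
top wand [169.6, 236.8, 193.5, 258.9] 0.65
```

View pics/c1.png

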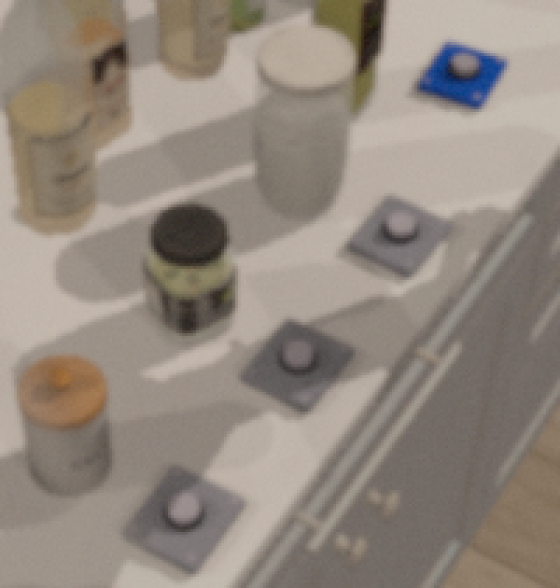

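The crop confirms it. The tag in front of the tall white jar with the pale flat lid is sugar, at about (0.435,-0.297). The one before the dark-lid olive jar is olives, at about (0.433,-0.118). Moving there to refine with the wrist camera.

Call:
send_rows(plan=[[87,0,0,0,0,0,0.121],[87,0,0,0,0,0,0.121],[87,30,-36,0,0,0,0],[87,30,-36,0,0,0,0],[87,30,-36,0,0,0,0],[87,30,-36,0,0,0,0],[87,30,-36,0,0,0,0],[87,30,-36,0,0,0,0],[87,30,-36,0,0,0,0],[87,30,-36,0,0,0,0],[87,30,-36,0,0,0,0],[87,0,0,0,0,0,0]])

```text
time_s: 2.2
tool_pos: [0.4312, -0.2995, 0.2232]
tool_rot: [-179.9, -0.2, 0.7]
force: [0.0, -0.0, 0.5]
grip_width: 0.0873
```

```bash
python3 - <<'E'
from h import *
o=env.get_obs(); print(o['time_s'],o['tool_pos'],o['tool_rot'])
k=env.get_calibration('wrist'); print(k['fx'],np.round(k['extrinsics'],3).tolist())
im=env.read_camera('wrist'); cv2.imwrite('pics/w1.png',im[:,:,::-1])
for q in ['sugar_tag','olives_tag']:
    for r in env.regions_of('wrist',q):
        m=np.argwhere(r['region']).mean(0)[::-1]; print(q,round(r['confidence'],2),r['rect'],m.round(1),np.round(ray('wrist',m,.012,k),3))
for P in [(.435,-.297,.024),(.433,-.118,.024)]: print(proj('wrist',np.array(P),k))
E
```

```text
2.2 [ 0.431192   -0.29950968  0.2231677 ] [-179.87512874   -0.18166227    0.74398512]
400.20880790817836 [[0.012, -0.963, -0.268, 0.504], [-1.0, -0.012, -0.001, -0.299], [-0.002, 0.268, -0.963, 0.385], [0.0, 0.0, 0.0, 1.0]]
sugar_tag 0.85 [275.2, 166.0, 362.3, 243.5] [319.  203.4] [ 0.44  -0.301  0.012]
olives_tag 0.93 [81.6, 166.2, 171.2, 237.7] [127.2 201.3] [ 0.44  -0.12   0.012]
olives_tag 0.87 [528.0, 106.9, 626.5, 188.2] [575.  146.8] [ 0.495 -0.532  0.012]
[314.83401607 211.2624747 ]
[119.467051   211.04477837]
```

View pics/w1.png

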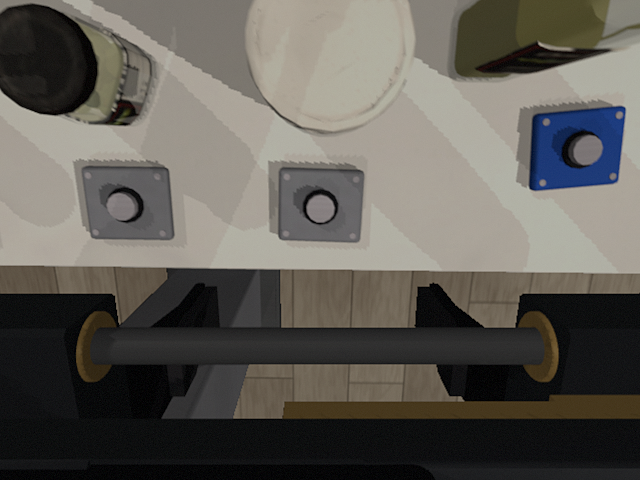

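The wrist view shows the olives pad at (125,206), the sugar pad at (321,207) and the blue look-alike at (585,150). Jars behind the pads match. Next, the stand.

```bash
python3 - <<'E'
from h import *
im=cv2.imread('pics/w1.png'); k=env.get_calibration('wrist'); g=cv2.cvtColor(im,6)
for n,(x,y) in dict(sug=(321,207),olv=(125,206)).items():
    c=g[y-28:y+28,x-28:x+28]; 
    n_,l,s,ce=cv2.connectedComponentsWithStats((c>140).astype('u1')); i=l[28,28]; uv=ce[i]+[x-28,y-28]
    print(n,i,s[i],uv,ray('wrist',uv,.024,k).round(4))
E
```

```text
sug 0 [   0    0   56   56 3135] [320.4969697  206.50175439] [ 0.4333 -0.3106  0.024 ]
olv 0 [   0    0   56   56 3136] [124.5 205.5] [ 0.4342 -0.1322  0.024 ]
```

Call:
send_rows(plan=[[87,20,-46,0,0,0,0.013],[87,0,-46,0,0,0,0],[87,0,-46,0,0,0,0],[87,0,-46,0,0,0,0],[87,0,-46,0,0,0,0],[87,0,-46,0,0,0,0],[87,0,-46,0,0,0,0],[87,0,-46,0,0,0,0],[87,0,-46,0,0,0,0],[87,0,-46,0,0,0,0],[87,0,-46,0,0,0,0],[87,0,-40,0,0,0,0]])

```text
time_s: 3.55
tool_pos: [0.4528, 0.2393, 0.2229]
tool_rot: [180.0, -0.1, -0.9]
force: [1.6, -0.7, 0.3]
grip_width: 0.0873
```

Call:
send_rows(plan=[[87,0,0,0,0,0,0],[87,0,0,0,0,0,0]])

```text
time_s: 3.75
tool_pos: [0.4525, 0.2381, 0.2223]
tool_rot: [180.0, 0.0, -0.7]
force: [0.1, -0.3, -0.6]
grip_width: 0.0868
```

```bash
python3 - <<'E'
from h import *
o=env.get_obs(); print(o['time_s'],o['tool_pos'],o['tool_rot'])
k=env.get_calibration('wrist')
im=env.read_camera('wrist'); cv2.imwrite('pics/w2.png',im[:,:,::-1])
for q in ['wand','stand']:
    for r in env.regions_of('wrist',q):
        m=np.argwhere(r['region']).mean(0)[::-1]; print(q,round(r['confidence'],2),r['rect'],m.round(1),np.round(ray('wrist',m,.062,k),3))
E
```

```text
3.75 [0.45251735 0.23811588 0.22225206] [ 1.79982450e+02  3.90141316e-02 -7.37970811e-01]
wand 0.72 [159.2, 142.2, 260.7, 227.9] [212.2 187.7] [0.484 0.322 0.062]
stand 0.75 [180.2, 121.4, 287.2, 226.2] [243.4 164.5] [0.502 0.296 0.062]
```

View pics/w2.png

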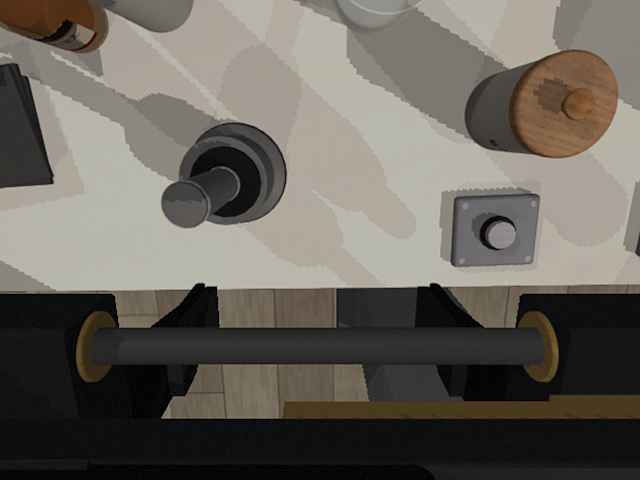

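```bash
python3 - <<'E'
from h import *
o=env.get_obs(); print(o['tool_pos'],o['tool_rot'])
k=env.get_calibration('wrist'); print(k['cx'],k['cy'],np.round(k['extrinsics'],4).tolist())
for n,uv,z in [('handle top',(186.5,204.5),.17),('guard',(226,182),.07),('stand rim',(238,172),.062)]: print(n,ray('wrist',uv,z,k).round(4))
k1=dict(k); k1['extrinsics']=[[0.012,-0.963,-0.268,0.504],[-1,-0.012,-0.001,-0.299],[-0.002,0.268,-0.963,0.385],[0,0,0,1]]
for n,uv in [('sug',(321,207)),('olv',(125,206))]: print(n,ray('wrist',uv,.024,k1).round(4))
for z,uv in [(.17,(180,246))]: print('top',ray('top',uv,z).round(4))
E
```

```text
[0.452901   0.23646901 0.22226031] [ 1.79923575e+02  6.12561588e-03 -9.44524427e-01]
316.837555151794 243.99262728779922 [[-0.0175, -0.9624, -0.2711, 0.5266], [-0.9998, 0.0172, 0.0033, 0.2357], [0.0015, 0.2711, -0.9625, 0.3839], [0.0, 0.0, 0.0, 1.0]]
handle top [0.4898 0.3064 0.17  ]
guard [0.4897 0.3068 0.07  ]
stand rim [0.4965 0.2984 0.062 ]
sug [ 0.4386 -0.3028  0.024 ]
olv [ 0.4373 -0.1237  0.024 ]
top [0.4843 0.2892 0.17  ]
```

Call:
send_rows(plan=[[87,10,-18,0,0,0,-0.016],[87,10,-18,0,0,0,0],[87,9,-18,0,0,0,0],[87,8,-16,0,0,0,0],[87,0,0,0,0,0,0],[87,0,0,0,0,0,0],[87,0,0,0,0,0,0],[87,0,0,0,0,0,0]])

```text
time_s: 4.7
tool_pos: [0.4892, 0.3077, 0.2226]
tool_rot: [179.9, -0.0, 0.1]
force: [-0.7, 0.2, -0.3]
grip_width: 0.0868
```

```bash
python3 - <<'E'
from h import *
o=env.get_obs(); print(o['time_s'],o['tool_pos'],o['tool_rot'])
k=env.get_calibration('wrist')
im=env.read_camera('wrist'); cv2.imwrite('pics/w3.png',im[:,:,::-1])
np.save('k3.npy',k,allow_pickle=True)
for P in [(.49,.307,.17),(.49,.307,.07)]: print(proj('wrist',np.array(P),k))
E
```

```text
4.7 [0.48920807 0.3076833  0.22261441] [ 1.79926165e+02 -3.61032665e-02  1.23835591e-01]
[318.27745459 265.47121918]
[317.66434352 225.4662977 ]
```

View pics/w3.png

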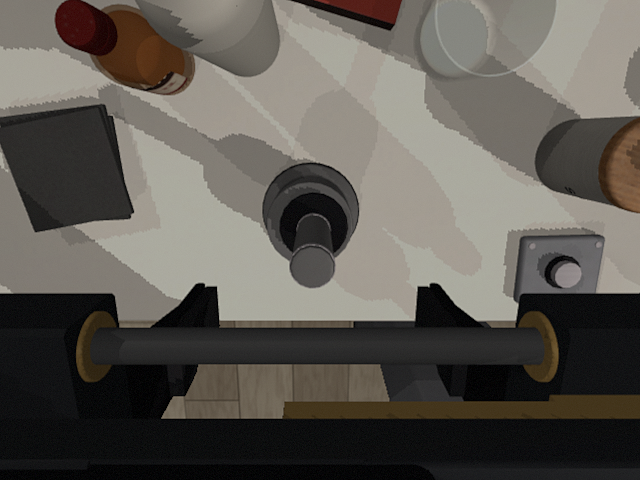

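The wand's handle top is at (312,266) and the guard at (313,222), so the wand is at about (0.4895,0.310). The tool is nearly over it and needs 2.5 mm more in y.

Call:
send_rows(plan=[[87,0,-2.5,10,0,0,0],[87,0,0,20,0,0,0],[87,0,0,20,0,0,0],[87,0,0,20,0,0,0],[87,0,0,15,0,0,0],[87,0,0,15,0,0,0],[87,0,0,9.5,0,0,0],[87,0,0,0,0,0,0],[87,0,0,0,0,0,0],[87,0,0,0,0,0,0]])

```text
time_s: 5.75
tool_pos: [0.4895, 0.3121, 0.1139]
tool_rot: [-180.0, -0.1, 0.2]
force: [0.4, 0.2, -0.2]
grip_width: 0.0868
```

Call:
send_rows(plan=[[60,0,0,0,0,0,0],[45,0,0,0,0,0,0],[32,0,0,0,0,0,0],[24,0,0,0,0,0,0],[10,0,0,0,0,0,0],[10,0,0,0,0,0,0],[10,0,0,0,0,0,0],[10,0,0,0,0,0,0]], grip_force=25)

```text
time_s: 6.55
tool_pos: [0.489, 0.3116, 0.113]
tool_rot: [180.0, 0.0, 0.2]
force: [-0.3, -0.5, 0.5]
grip_width: 0.031
```

Call:
send_rows(plan=[[10,0,0,0,0,0,0],[10,0,0,0,0,0,0],[10,0,0,0,0,0,0],[10,0,0,0,0,0,0]])

```text
time_s: 6.95
tool_pos: [0.4889, 0.3115, 0.1128]
tool_rot: [180.0, 0.0, 0.2]
force: [-0.3, 0.4, -1.4]
grip_width: 0.0253
```

Call:
send_rows(plan=[[10,0,0,-8,0,0,0],[10,0,0,-12,0,0,0],[10,0,0,-15,0,0,0],[10,0,0,-15,0,0,0],[10,0,0,-15,0,0,0],[10,0,0,-15,0,0,0],[10,0,0,0,0,0,0],[10,0,0,0,0,0,0]])

```text
time_s: 7.75
tool_pos: [0.4891, 0.3115, 0.1933]
tool_rot: [180.0, -0.0, 0.2]
force: [-0.2, -0.0, -2.1]
grip_width: 0.0254
```

```bash
python3 - <<'E'
from h import *
o=env.get_obs(); print(o['time_s'],o['tool_pos'],o['tool_rot'],o['grip_width'])
k=env.get_calibration('wrist')
im=env.read_camera('wrist'); cv2.imwrite('pics/w4.png',im[:,:,::-1])
p=o['tool_pos']
for dz in [.153,.05,0]: print(proj('wrist',np.array([p[0],p[1],p[2]-.0958+dz]),k))
E
```

```text
7.75 [0.48913766 0.31150186 0.19328787] [ 1.79993322e+02 -3.38143314e-02  2.05387967e-01] 0.025391988157970904
[317.74651024 385.43793016]
[317.28668549 270.82324352]
[317.18625368 245.78987888]
```

View pics/w4.png

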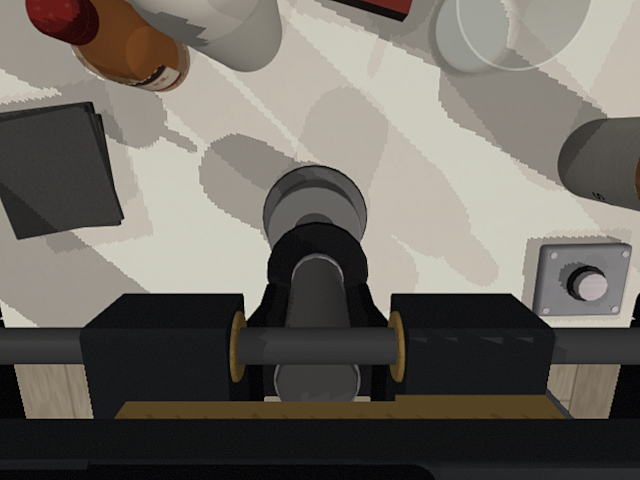

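The wand hangs upright and centred in the grip, with the guard at about (317,270) as predicted. Carrying it to the sugar tag.

Call:
send_rows(plan=[[10,-10,15,0,0,0,0],[10,-10,30,0,0,0,0],[10,-10,38,0,0,0,0],[10,-8,38,0,0,0,0],[10,0,38,0,0,0,0],[10,0,38,0,0,0,0],[10,0,38,0,0,0,0],[10,0,38,0,0,0,0],[10,0,38,0,0,0,0],[10,0,38,0,0,0,0],[10,0,38,0,0,0,0],[10,0,38,0,0,0,0]])

```text
time_s: 9.0
tool_pos: [0.4517, -0.115, 0.1922]
tool_rot: [-180.0, 0.1, 0.2]
force: [1.2, -0.8, -1.6]
grip_width: 0.0254
```

Call:
send_rows(plan=[[10,-4,38,0,0,0,0],[10,-4,38,0,0,0,0],[10,-4,38,0,0,0,0],[10,-2,30,0,0,0,0],[10,0,22,0,0,0,0],[10,0,12,0,0,0,0],[10,0,10,0,0,0,0],[10,0,0,0,0,0,0],[10,0,0,0,0,0,0],[10,0,0,0,0,0,0]])

```text
time_s: 10.0
tool_pos: [0.4398, -0.3001, 0.1932]
tool_rot: [-180.0, -0.0, 0.3]
force: [0.4, -0.4, -1.5]
grip_width: 0.0252
```

```bash
python3 - <<'E'
from h import *
o=env.get_obs(); print(o['time_s'],o['tool_pos'],o['tool_rot'],o['grip_width'],o['force'])
k=env.get_calibration('wrist')
im=env.read_camera('wrist'); cv2.imwrite('pics/w5.png',im[:,:,::-1])
p=o['tool_pos']
for P in [(p[0],p[1],p[2]-.0958+.05),(.437,-.3015,.024),(.437,-.121,.024)]: print(proj('wrist',np.array(P),k))
E
```

```text
10.0 [ 0.43983863 -0.30013575  0.19315961] [-1.79986656e+02 -2.89392052e-03  3.43515553e-01] 0.025207098212453843 [ 0.41178115 -0.37610271 -1.53688347]
[317.19606144 270.81339055]
[318.66916508 225.14953734]
[105.52707243 224.12146113]
```

View pics/w5.png

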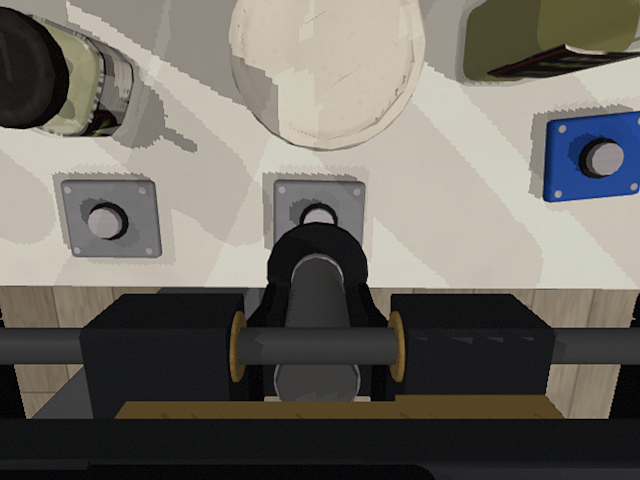

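The sugar pad shows at (318,221) just beyond the guard, and the olives pad at (106,221). Both put the pads at x≈0.439, so the tip is over the pad's middle. Pressing.

Call:
send_rows(plan=[[10,0,1,12,0,0,0],[10,0,0,16,0,0,0],[10,0,0,16,0,0,0],[10,0,0,12,0,0,0],[10,0,0,8,0,0,0],[10,0,0,6,0,0,0],[10,0,0,0,0,0,0],[10,0,0,3,0,0,0],[10,0,0,3,0,0,0],[10,0,0,0,0,0,0],[10,0,0,0,0,0,0],[10,0,0,0,0,0,0]])

```text
time_s: 11.25
tool_pos: [0.4398, -0.303, 0.1176]
tool_rot: [179.9, -0.1, 0.2]
force: [1.0, -0.8, -0.6]
grip_width: 0.0251
```

```bash
python3 - <<'E'
from h import *
o=env.get_obs(); print(o['time_s'],o['tool_pos'],o['tool_rot'],o['grip_width'],o['force'])
E
```

```text
11.25 [ 0.43978749 -0.30296342  0.11760212] [ 1.79947404e+02 -6.06217750e-02  2.14921707e-01] 0.025066709549866246 [ 0.95677548 -0.84577564 -0.64646449]
```

Call:
send_rows(plan=[[10,0,0,1,0,0,0],[10,0,0,1,0,0,0],[10,0,0,0,0,0,0],[10,0,0,0,0,0,0],[10,0,0,0,0,0,0],[10,0,0,0,0,0,0]])

```text
time_s: 11.85
tool_pos: [0.4396, -0.3029, 0.1153]
tool_rot: [180.0, -0.0, 0.2]
force: [0.7, -0.7, 1.8]
grip_width: 0.0253
```

```bash
python3 - <<'E'
from h import *
o=env.get_obs(); print(o['tool_pos'],o['tool_rot'],o['force'])
k=env.get_calibration('wrist');im=env.read_camera('wrist'); cv2.imwrite('pics/w6.png',im[60:420,100:540,::-1])
p=o['tool_pos'];print(proj('wrist',np.array([p[0],p[1],.022]),k),proj('wrist',np.array([.437,-.121,.024]),k))
E
```

```text
[ 0.43961304 -0.30288736  0.11526982] [ 1.79962498e+02 -3.59801474e-02  2.17663772e-01] [ 0.67054963 -0.74027847  1.84833929]
[317.07913378 246.90449839] [ 41.18667427 250.88428026]
```

View pics/w6.png

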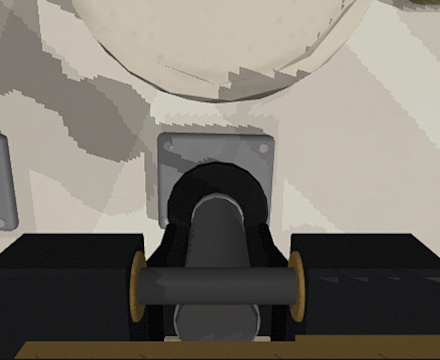

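The force rose about 3.4 N against the free-hanging value, and the tip is centred on the plate (plate columns 258–375, tip 317). The sugar press is done. On to the olives pad.

Call:
send_rows(plan=[[10,0,0,-8,0,0,0],[10,0,0,-16,0,0,0],[10,0,0,-16,0,0,0],[10,0,-15,0,0,0,0],[10,0,-30,0,0,0,0],[10,0,-35,0,0,0,0],[10,0,-35,0,0,0,0],[10,0,-30,0,0,0,0],[10,0,-20,0,0,0,0],[10,0,-15,0,0,0,0],[10,0,0,0,0,0,0],[10,0,0,0,0,0,0]])

```text
time_s: 13.1
tool_pos: [0.4382, -0.1231, 0.1547]
tool_rot: [180.0, 0.0, 0.2]
force: [-0.5, -0.9, -2.3]
grip_width: 0.0249
```

```bash
python3 - <<'E'
from h import *
o=env.get_obs(); print(o['time_s'],o['tool_pos'],o['tool_rot'],o['grip_width'],o['force'])
k=env.get_calibration('wrist');im=env.read_camera('wrist'); cv2.imwrite('pics/w7.png',im[60:420,100:600,::-1])
p=o['tool_pos'];print(proj('wrist',np.array([p[0],p[1],.024]),k),proj('wrist',np.array([.4395,-.122,.024]),k),proj('wrist',np.array([.4395,-.3015,.024]),k))
for r in env.regions_of('wrist','olives_tag'): print(r['confidence'],r['rect'])
E
```

```text
13.1 [ 0.43816165 -0.12305455  0.15468648] [1.79970340e+02 4.83349391e-02 2.13959746e-01] 0.02485631102924815 [-0.5173081  -0.94309156 -2.33609762]
[317.01781863 232.84989527] [315.62047343 231.12016838] [554.1323922  231.71066448]
0.64 [259.0, 182.8, 361.3, 272.6]
```

View pics/w7.png

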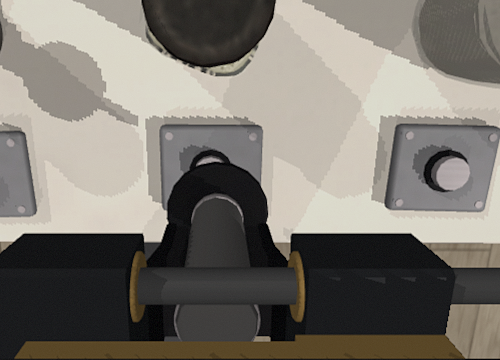

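The sugar pad is at full-image (553,233) as predicted. The olives pad, with the dark-lid jar behind it, is at x≈310 against the tip's 317, so I need 5 mm more in +y.

Call:
send_rows(plan=[[10,0,-5,0,0,0,0],[10,0,0,10,0,0,0],[10,0,0,12,0,0,0],[10,0,0,8,0,0,0],[10,0,0,3,0,0,0],[10,0,0,3,0,0,0],[10,0,0,3,0,0,0],[10,0,0,0,0,0,0],[10,0,0,0,0,0,0],[10,0,0,0,0,0,0],[10,0,0,0,0,0,0],[10,0,0,0,0,0,0]])

```text
time_s: 14.4
tool_pos: [0.4386, -0.1176, 0.1162]
tool_rot: [180.0, -0.0, 0.2]
force: [-1.1, 0.6, 1.5]
grip_width: 0.0256
```

Call:
send_rows(plan=[[10,0,0,0.7,0,0,0],[10,0,0,0,0,0,0],[10,0,0,0,0,0,0],[10,0,0,0,0,0,0]])

```text
time_s: 14.8
tool_pos: [0.4387, -0.1176, 0.1154]
tool_rot: [180.0, -0.0, 0.2]
force: [-1.4, 0.8, 1.2]
grip_width: 0.0254
```

```bash
python3 - <<'E'
from h import *
o=env.get_obs(); print(o['time_s'],o['tool_pos'],o['tool_rot'],o['force'])
k=env.get_calibration('wrist');env.read_camera('wrist')
p=o['tool_pos'];print(proj('wrist',np.array([p[0],p[1],.012]),k), [proj('wrist',np.array([p[0]+a,p[1]+b,.012]),k).round(1) for a,b in ((.035,.04),(-.035,-.04))])
for r in env.regions_of('wrist','olives_tag'): print(r['confidence'],r['rect'])
E
```

```text
14.8 [ 0.43866295 -0.11763703  0.11538836] [ 1.79993550e+02 -1.84313199e-03  2.20056043e-01] [-1.36686455  0.84139287  1.24924268]
[317.11132661 242.68760735] [array([257. , 191.7]), array([373.2, 290.3])]
0.77 [257.9, 194.2, 375.6, 288.4]
```

The plate around the tip matches the prediction within 2 px, and the press was about 3 N. Returning to the stand.

Call:
send_rows(plan=[[10,0,0,-10,0,0,0],[10,0,0,-20,0,0,0],[10,0,0,-25,0,0,0],[10,0,0,-25,0,0,0],[10,0,-15,0,0,0,0],[10,0,-30,0,0,0,0],[10,0,-38,0,0,0,0],[10,0,-38,0,0,0,0],[10,0,-38,0,0,0,0],[10,0,-38,0,0,0,0],[10,4,-38,0,0,0,0],[10,10,-38,0,0,0,0]])

```text
time_s: 16.1
tool_pos: [0.4504, 0.1577, 0.1948]
tool_rot: [179.9, -0.0, 0.3]
force: [1.2, -0.6, -1.5]
grip_width: 0.0256
```

Call:
send_rows(plan=[[10,10,-38,0,0,0,0],[10,10,-38,0,0,0,0],[10,8,-30,0,0,0,0],[10,5,-22,0,0,0,0],[10,3,-15,0,0,0,0],[10,0,-13,0,0,0,0],[10,0,0,0,0,0,0],[10,0,0,0,0,0,0],[10,0,0,0,0,0,0],[10,0,0,0,0,0,0]])

```text
time_s: 17.1
tool_pos: [0.4872, 0.3105, 0.1952]
tool_rot: [179.9, -0.0, 0.1]
force: [0.1, 0.2, -0.9]
grip_width: 0.0258
```

Call:
send_rows(plan=[[10,1.8,-1,10,0,0,0],[10,0,0,15,0,0,0],[10,0,0,15,0,0,0],[10,0,0,15,0,0,0],[10,0,0,12,0,0,0],[10,0,0,8,0,0,0],[10,0,0,5,0,0,0],[10,0,0,1.5,0,0,0],[10,0,0,0,0,0,0],[10,0,0,0,0,0,0],[10,0,0,0,0,0,0]])

```text
time_s: 18.2
tool_pos: [0.4891, 0.3128, 0.1144]
tool_rot: [-180.0, -0.1, 0.2]
force: [0.1, -0.0, -1.3]
grip_width: 0.0255
```

Call:
send_rows(plan=[[10,0,0,1,0,0,0],[10,0,0,0.6,0,0,0],[10,0,0,0,0,0,0],[10,0,0,0,0,0,0],[10,0,0,0,0,0,0]])

```text
time_s: 18.7
tool_pos: [0.4891, 0.3126, 0.1127]
tool_rot: [180.0, -0.0, 0.2]
force: [-0.4, -1.8, 4.2]
grip_width: 0.0254
```

Seated: the upward force shows contact at the pick-up height. Opening, then rising.

Call:
send_rows(plan=[[32,0,0,0,0,0,0],[40,0,0,0,0,0,0],[60,0,0,0,0,0,0],[87,0,0,0,0,0,0],[87,0,0,0,0,0,0],[87,0,0,0,0,0,0],[87,0,0,0,0,0,0],[87,0,0,0,0,0,0],[87,0,0,0,0,0,0],[87,0,0,0,0,0,0],[87,0,0,0,0,0,0],[87,0,0,0,0,0,0]])

```text
time_s: 19.9
tool_pos: [0.4888, 0.3126, 0.1122]
tool_rot: [180.0, -0.0, 0.2]
force: [0.7, 0.2, 0.1]
grip_width: 0.087
```

Call:
send_rows(plan=[[87,0,0,-10,0,0,0],[87,0,0,-20,0,0,0],[87,0,0,-25,0,0,0],[87,0,0,-25,0,0,0],[87,0,0,-25,0,0,0],[87,0,0,-15,0,0,0],[87,0,0,0,0,0,0],[87,0,0,0,0,0,0],[87,0,0,0,0,0,0],[87,0,0,0,0,0,0]])

```text
time_s: 20.9
tool_pos: [0.4883, 0.3121, 0.2309]
tool_rot: [179.9, 0.1, 0.2]
force: [0.1, -0.2, -0.3]
grip_width: 0.0866
```

```bash
python3 - <<'E'
from h import *
o=env.get_obs(); print(o['time_s'],o['tool_pos'],o['tool_rot'],o['force'],o['grip_width'])
k=env.get_calibration('wrist');im=env.read_camera('wrist'); cv2.imwrite('pics/w8.png',im[:,:,::-1])
for P in [(.489,.311,.17),(.489,.311,.07),(.489,.311,.062)]: print(proj('wrist',np.array(P),k))
E
```

```text
20.9 [0.48827252 0.31208826 0.23088969] [1.79943674e+02 1.14569595e-01 2.22055773e-01] [ 0.11822557 -0.22980453 -0.3045645 ] 0.08664985429116545
[318.93192777 260.78152108]
[318.17770518 222.79397435]
[318.13592523 220.68966483]
```

View pics/w8.png

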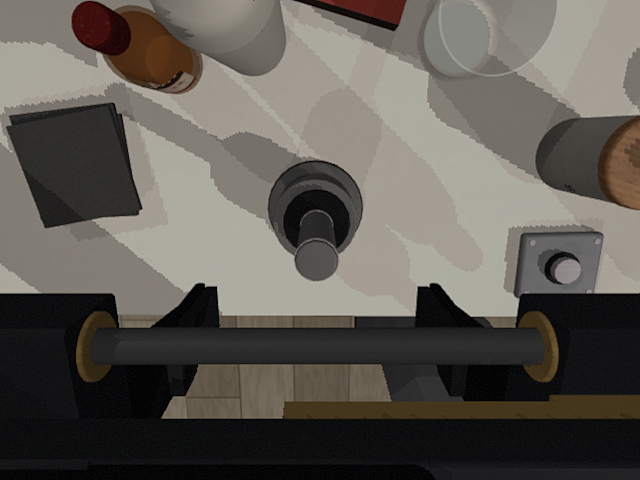

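The wand stands upright: handle top (316,260), guard (317,221), as predicted for a seated wand and central on the stand. The fingers are open and clear. Handing in.

```bash
python3 - <<'E'
from cell import env
print(env.sign_off())
E
```

```text
the job is handed in; nothing more can be done
None
```

I took the wand from its stand and pressed its tip on the sugar tag's pad, then on the olives tag's pad. I then put it back upright in its stand, let go and handed the job in at about 21 s. No verdict was reported.

- **Presses:** I judged both by the change in wrist force, about 3.4 N on sugar and about 3 N on olives. Each was held for more than 0.5 s. The last images put the tip within about 3 mm of each pad's middle.
- **Wand back in its stand:** It seated at the pick-up height. The last wrist picture shows it upright and within about 2 mm of where a seated wand should appear. The fingers were open and about 60 mm above it.
- **Disagreements:** The scene camera placed the pads about 6 mm off the top and wrist cameras in y, so I went by the wrist views. I also moved 5 mm sideways just before the olives press, after a closer look. The detector called the blue look-alike an olives tag; I left it alone.

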